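Turn the decorating wheel up three clicks

ROBOT

A 6-joint arm with a two-finger parallel gripper is mounted at the origin on the work surface; the furniture and walls round the work are solid. World frame = base frame: x ahead of the robot, y to its left, z up, the work surface at z = 0. Lengths are in m, angles in rad, forces in N, time in s.
With the tool pointing down it reaches from about 0.375 to 0.9 m from the base axis. Payload 3.1 kg.
Tool frame: the origin (TCP) lies between the finger pads; the fingertips stand 11 mm ahead of it and the grasp point (between the pads) lies 8 mm behind it (manip.tip_extent is the z of the fingertips in the tool frame, in m); z points along the fingers, y is the line along which they close (so a half turn about z gives the same grasp; the last joint's range is limited). The gripper opens to 87 mm and grips with 3 to 60 N. Pads are 19 mm wide; open, the fingers measure 117 mm over their backs; the gripper's body (75 mm by 190 mm) begins 51 mm behind the grasp point.
Start: joints at [-1.413, 0.527, 1.433, -0, 1.181, -0.178], TCP at [0.206, -0.59, 0.234] pointing down, gripper open.
Joint ranges: [-3.08, 3.08], [-0.75, 2.2], [0.22, 2.44], [-1.43, 4.57], [0, 2.65], [-2.85, 2.85]. Speed limits (rad/s): [2.79, 2.79, 3.14, 3.14, 3.14, 3.14].

INTERFACE

Orientations are given as [roll, pitch, yaw] about the fixed x, y, z axes, in that order (R = Rz(yaw) Ry(pitch) Rx(roll)).
In Python, from plant import manip gives the robot as it stands.
- The arm moves only by the shell command python3 -m handwheel 'ROWS' [FORCE]. ROWS is a JSON object of lists of equal length, an entry for each row: "linear": the shift along the tool's x, y, z in units of 25 mm (1.0 is 25 mm), a list of three; "turn": the turn about the tool's z in units of 6 degrees (1.0 is 6 degrees); "hand": the finger opening in mm, from 0 to 87. A call has 1 to 20 rows; each row shifts and turns the commanded pose from where the row before left it, along the tool's axes as they then stand; what a row does not reach is not made up. A row lasts 1/10 s, in which the tool goes at most 50 mm and 8.59 degrees, less where a joint would pass 70% of its speed; a pose out of reach is approached as far as the arm can. A call is refused whole if a number of a shift passes 1 or a number of a turn 1, either way. A call with a gripper value outside its range is refused whole. The fingers move at their own pace and stop on an object; FORCE is the grip in N (left out, the last holds). Time passes only in rows, so rows that do not move let the fingers close. It gives the time, the measured TCP pose, the force, the opening and the grip force at its end, in the units of the state.
- manip.get_obs(): the state, without advancing time (a new reading comes with each control period).
- manip.grab_frame(name): name is "side" or "top" or "wrist"; returns (picture, depth): 384x512x3 uint8, red, green, blue; 384x512 float32, m along the optical axis (not along the pixel's ray), 0 where there is no reading.
- manip.camera_params(name): a dict with "fx", "fy", "cx", "cy" (pixels), "position" and "rotation" of the camera in the world. Camera axes: x right, y down, z forward; pixel columns grow to the right and rows downward; lengths in m; the calibration is good to about 2 mm. The wrist camera is an equidistant fisheye: a pixel r from the principal point sees the ray r / f radians off the axis. A picture is of the moment at which its call begins: read the wrist's pose just before it. camera_params takes no time and is no camera call; for the wrist camera it gives the pose at the moment of the call.
- manip.finish_job(): hands the job in; it is judged then, once.
The state is a dict: "clock": time; "joints": joint angles; "joint_velocities": joint speeds; "joint_torque": joint torques, N m; "eef_pos": TCP position; "tcp_rot": TCP orientation; "wrist_force": force on the tool from outside, world axes, zero at the start; "ft_torque": the same for the moment, N m; "opening": finger opening in m; "grasp_force": force on a finger pad.
Only numpy, scipy, OpenCV 4.12 (cv2) and the standard library are available. Lean on these libraries where they do the work, as an engineer would, in place of code of your own. Each camera call takes 0.05 s, during which the arm holds its last target. There are 200 camera calls.

TASK

Turn the decorating wheel's speed up by three clicks: move the speed lever, the one with the flat upright thumb tab, three notches clockwise (seen from above) from where it stands now. Go one notch at a time, letting it rest about half a second in each notch, never go past the third, and then let go of it. Leave the fan lever with the round ball knob alone.

Things in the scene. Friction and masses are not known exactly. Their poses are not given: they have to be found in the camera images.
- speed_lever (a joint): Upright hinge of the speed lever, rad: 0 = first notch, grows clockwise seen from above; seven notches 0.262 rad (15 degrees) apart, stops just beyond the two ends. It starts in one of the first three notches. A spring plunger pulls it into the nearest notch; pushing the tab over the ridge halfway between two notches takes about 4 to 6 N, then it clicks home by itself.
- speed_tab (a point): Grip point on the speed lever's thumb tab, a flat upright dark steel plate 8 mm thick (along its motion), 26 mm wide (radially), its top 99 mm above the bench; the point is at its middle, 78 mm above the bench, 105 mm from the pivot axis. x points to the pivot, y along the thickness (clockwise is +y), z up. It stands on a 16 mm wide steel arm whose top is at 49 mm. One notch moves it 27 mm.
- speed_pivot (a point): The speed lever's upright pivot axis, at the top of its 34 mm hub, 58 mm above the bench: the centre of a fixed round aluminium housing 160 mm in diameter, top 28 mm above the bench, with seven black ticks, one per notch, that grow thicker clockwise, and eight short steel index pins with a notch between each two.
- fan_knob (a point): Centre of the 32 mm black ball knob on the fan lever, 83 mm above the bench. It sits on a second housing of the same shape and size, without index pins. It is a bystander; the two units may stand either way round.

How it is judged:
By the outcome, as a careful person would: the job done as asked, in the order asked, and still so for the second after the job is handed in, with the robot touching nothing.
It also fails if it takes over 35 s, if anything falls off the work surface, if the arm or the gripper's body presses on something with over 40 N, if the wrist force passes 120 N, or if a joint passes its speed limit or range.

## Working session

There is one attempt and no reset: what is moved stays moved. The work goes in short steps, Python scripts to look and compute and a shell command to move; the robot and the scene stay as the last step left them, time stands still between calls to the robot, and variables do not carry over. Pictures are saved under pics/ and viewed, at most 10 in all, crops included, and the job is handed in when it is done.

```bash
ls; mkdir -p pics; python3 - <<'E'
from plant import manip
import cv2,numpy as np
o=manip.get_obs();print(o['clock'],o['eef_pos'],o['tcp_rot'],o['opening'])
for n in('top','side'):
    im,d=manip.grab_frame(n);cv2.imwrite(f'pics/{n}0.png',im[...,::-1]);np.save(f'pics/{n}0.npy',d);p=manip.camera_params(n);print(n,p)
a=cv2.imread('pics/top0.png');b=cv2.imread('pics/side0.png')
E
```

```text
pics
0.0 [ 0.20583907 -0.58940132  0.23257448] [-3.13948302e+00 -3.41206286e-04  3.35765356e-01] 0.08684490458004071
top {'fx': 398.82238260039975, 'fy': 398.82238260039975, 'cx': 249.59936036439603, 'cy': 185.03718836376635, 'position': array([ 0.50186382, -0.07701724,  0.93942507]), 'rotation': array([-3.055304  ,  0.01932291, -1.5977911 ])}
side {'fx': 445.0760103859229, 'fy': 445.0760103859229, 'cx': 254.99203218438262, 'cy': 187.47144787750477, 'position': array([ 0.48762208, -0.863696  ,  0.79953672]), 'rotation': array([-2.30491241,  0.02053744, -0.14083313])}
```

View pics/top0.png

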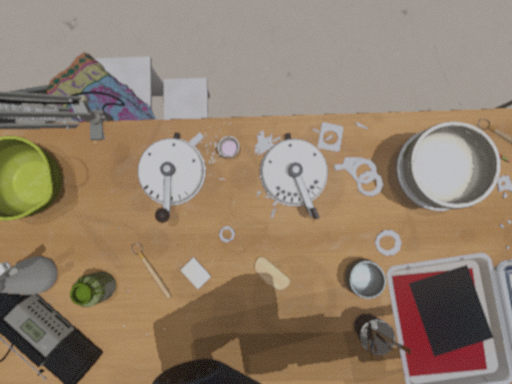

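View pics/side0.png

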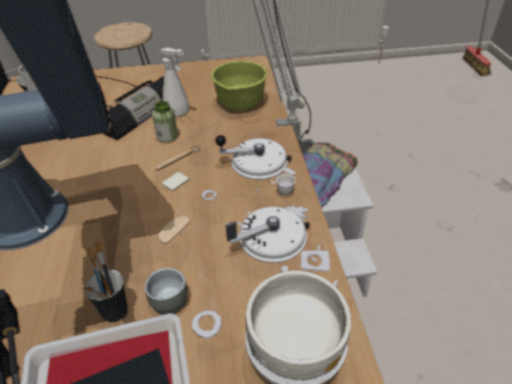

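The top view shows the speed unit at about (294,171) with its tab at about (314,212). The fan unit is at (168,172) with its ball at (162,214). Next I'll measure them.

```bash
cat > h.py <<'E'
import numpy as np,cv2
from scipy.spatial.transform import Rotation as R
def ray(p,u,v,fish=False):
    a=np.array([(u-p['cx'])/p['fx'],(v-p['cy'])/p['fy']])
    if fish:
        r=np.hypot(*a); d=np.r_[a/r*np.sin(r),np.cos(r)] if r>0 else np.array([0,0,1.])
    else: d=np.r_[a,1]
    return R.from_euler('xyz',p['rotation']).as_matrix()@d
def onz(p,u,v,z,fish=False):
    d=ray(p,u,v,fish);c=np.array(p['position']);return c+d*(z-c[2])/d[2]
def cloud(p,d):
    v,u=np.mgrid[:d.shape[0],:d.shape[1]]
    c=np.stack([(u-p['cx'])/p['fx']*d,(v-p['cy'])/p['fy']*d,d],-1)
    return c@R.from_euler('xyz',p['rotation']).as_matrix().T+p['position']
E
python3 - <<'E'
from plant import manip
from h import *
p=manip.camera_params('top');s=manip.camera_params('side')
for nm,q in(('top',p),('side',s)):
    C=cloud(q,np.load(f'pics/{nm}0.npy'))
    piv=onz(p,294,171,.058)
    z=C[...,2];r=np.hypot(C[...,0]-piv[0],C[...,1]-piv[1])
    for lo,hi in((.02,.033),(.053,.063),(.065,.092),(.092,.105)):
        m=(z>lo)&(z<hi)&(r<.14)
        P=C[m]
        if len(P): 
            print(nm,lo,hi,len(P),P.mean(0).round(4),P.min(0).round(4),P.max(0).round(4))
            if lo==.02:
                print(' circ',cv2.minEnclosingCircle((P[:,:2]*1000).astype(np.float32)))
print(piv,onz(p,314,212,.099),'fan',onz(p,162,214,.083),onz(p,168,172,.058))
a=cv2.imread('pics/top0.png')[125:230,240:350];b=cv2.imread('pics/side0.png')[195:270,215:320]
a=cv2.resize(a,(400,382),interpolation=2);b=cv2.resize(b,(400,286),interpolation=2)
o=np.zeros((382,800,3),np.uint8);o[:,:400]=a;o[:286,400:]=b
cv2.imwrite('pics/crop1.png',o)
E
```

```text
top 0.02 0.033 2880 [ 0.6139 -0.1624  0.0284] [ 0.5351 -0.2384  0.0201] [ 0.701  -0.0905  0.033 ]
 circ ((618.3207397460938, -162.9692840576172), 83.31321716308594)
top 0.053 0.063 164 [ 0.6038 -0.1668  0.056 ] [ 0.5019 -0.1989  0.053 ] [ 0.6256 -0.1485  0.0627]
top 0.065 0.092 20 [ 0.5115 -0.1958  0.0795] [ 0.4997 -0.2005  0.0669] [ 0.5237 -0.1923  0.0918]
top 0.092 0.105 49 [ 0.5114 -0.1992  0.0985] [ 0.4996 -0.2065  0.0931] [ 0.5228 -0.1928  0.1032]
side 0.02 0.033 2054 [ 0.6165 -0.174   0.0286] [ 0.5359 -0.24    0.02  ] [ 0.701 -0.031  0.033]
 circ ((624.2099609375, -134.6753387451172), 108.8202133178711)
side 0.053 0.063 154 [ 0.5877 -0.1739  0.0566] [ 0.5009 -0.2065  0.0531] [ 0.6274 -0.1491  0.0627]
side 0.065 0.092 93 [ 0.5118 -0.2025  0.0783] [ 0.4998 -0.2074  0.0653] [ 0.5246 -0.1966  0.092 ]
side 0.092 0.105 55 [ 0.5127 -0.201   0.0978] [ 0.5012 -0.2071  0.0922] [ 0.5239 -0.194   0.1018]
[ 0.60700714 -0.16147119  0.058     ] [ 0.51439458 -0.19621156  0.099     ] fan [0.51926182 0.12763989 0.083     ] [0.61300421 0.11940873 0.058     ]
```

View pics/crop1.png

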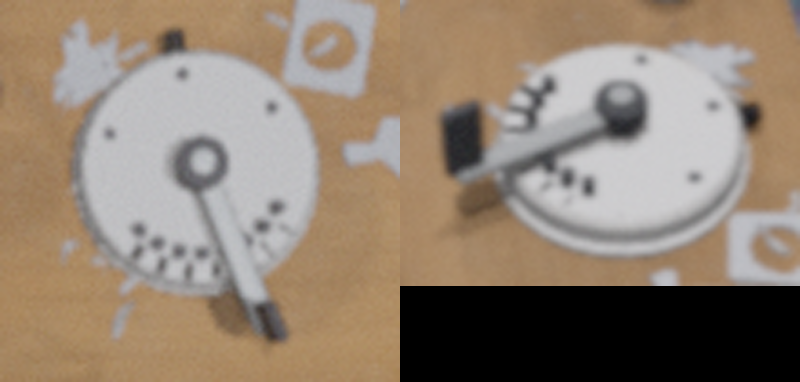

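The crop shows pins at three places right of the lever and five to the left. Two thin ticks are on its right, so it stands in notch 3 and the target is notch 6. Next I'll refine the pivot and tab and check the clearance along the approach.

```bash
python3 - <<'E'
from plant import manip
from h import *
A=[]
for n in('top','side'):
    p=manip.camera_params(n);d=np.load(f'pics/{n}0.npy');C=cloud(p,d);C[d==0]=np.nan;A.append(C.reshape(-1,3))
    P=A[-1];r=np.hypot(P[:,0]-.612,P[:,1]+.163)
    h=P[(P[:,2]>.054)&(P[:,2]<.062)&(r<.03)];print(n,'hub',len(h),cv2.minEnclosingCircle((h[:,:2]*1000).astype(np.float32)),np.median(h,0).round(4))
    t=P[(P[:,2]>.066)&(P[:,2]<.105)&(r<.14)&(r>.07)];print('tab',cv2.minAreaRect((t[:,:2]*1000).astype(np.float32)))
P=np.vstack(A);P=P[~np.isnan(P).any(1)]
# heights near straight path
a=np.array([.206,-.589]);b=np.array([.512,-.2]);u=(b-a)/np.linalg.norm(b-a)
s=(P[:,:2]-a)@u;c=np.abs((P[:,:2]-a)@np.array([-u[1],u[0]]))
for k in np.arange(0,.65,.05):
    m=(s>=k)&(s<k+.05)&(c<.13);
    if m.any(): print(k.round(2),np.percentile(P[m,2],[50,99,100]).round(3))
E
```

```text
top hub 119 ((610.6700439453125, -164.5529022216797), 16.30243492126465) [ 0.6112 -0.1635  0.056 ]
tab ((512.09912109375, -199.33432006835938), (25.112186431884766, 8.003459930419922), 19.624958038330078)
side hub 101 ((610.6251831054688, -164.86532592773438), 16.959808349609375) [ 0.6108 -0.165   0.056 ]
tab ((512.3965454101562, -200.40565490722656), (25.382856369018555, 9.79286003112793), 17.31215476989746)
0.0 [0.013 0.335 0.339]
0.05 [0.01  0.335 0.338]
0.1 [0.009 0.024 0.066]
0.15 [0.009 0.036 0.038]
0.2 [0.008 0.145 0.185]
0.25 [0.002 0.093 0.192]
0.3 [0.002 0.065 0.07 ]
0.35 [0.001 0.064 0.067]
0.4 [0.001 0.007 0.011]
0.45 [0.001 0.098 0.103]
0.5 [0.003 0.067 0.101]
0.55 [0.028 0.059 0.062]
0.6 [0.02  0.032 0.052]
```

Pivot is (0.611,-0.165) and the tab is (0.512,-0.200). The radius comes to 104.5 mm and the line to the pivot points 19.7°, which nearly matches the tool yaw. Next I'll fly above the tab.

```bash
python3 -m handwheel '{"linear":[[0.5,-0.31,0],[0.98,-0.63,0],[0.98,-0.63,0],[0.98,-0.63,0],[0.98,-0.63,0],[0.98,-0.63,0],[0.98,-0.63,0],[0.98,-0.63,0],[0.98,-0.63,0],[0.98,-0.63,0],[0.98,-0.63,0],[0.98,-0.63,0],[0.98,-0.63,0],[0.98,-0.63,0],[0.98,-0.63,0],[0.98,-0.63,0],[0.98,-0.63,0],[0.48,-0.3,0],[0,0,0.5],[0,0,0.5]],"turn":[0,0,0,0,0,0,0,0,0,0,0,0,0,0,0,0,0,0,0,0],"hand":[40,40,40,40,40,40,40,40,40,40,40,40,40,40,40,40,40,40,40,40]}' 10
python3 - <<'E'
from plant import manip
from h import *
p=manip.camera_params('wrist');im,d=manip.grab_frame('wrist');o=manip.get_obs()
cv2.imwrite('pics/w1.png',im[...,::-1]);np.save('pics/w1.npy',d);print(p,o['eef_pos'],o['tcp_rot'],o['wrist_force'])
e=np.array([.5123,-.1999])-o['eef_pos'][:2];y=o['tcp_rot'][2];print('tool dx,dy units',(e@[np.cos(y),np.sin(y)])/.025,(e@[np.sin(y),-np.cos(y)])/.025)
E
```

```text
clock: 2.1
eef_pos: [0.5107, -0.2005, 0.2077]
tcp_rot: [3.141, 0.001, 0.337]
wrist_force: [0.0, 0.3, -0.6]
opening: 0.0399
grasp_force: 0.0
{'fx': 297.3186396354542, 'fy': 297.3186396354542, 'cx': 255.03160181072658, 'cy': 192.7365360588932, 'position': array([ 0.58144693, -0.17535393,  0.35861734]), 'rotation': array([ 2.86466144e+00, -1.83077295e-03, -1.23306264e+00])} [ 0.50895096 -0.20008028  0.20522698] [-3.13772019  0.00381179  0.33540799] [-0.30357916 -0.39332377 -0.82549131]
tool dx,dy units 0.12887015750429007 0.03728481348525924
```

View pics/w1.png

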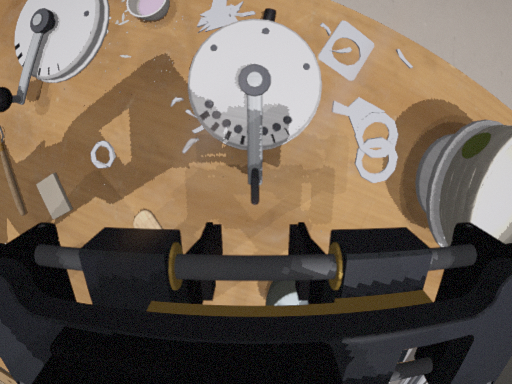

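The wrist view shows the lever (column 255) centred between the fingers (208 to 300) and aligned with the tool. The tick and pin counts match notch 3. Next I'll descend astride the tab.

```bash
python3 -m handwheel '{"linear":[[0.05,0.03,0.6],[0,0,0.6],[0,0,0.6],[0,0,0.6],[0,0,0.6],[0,0,0.6],[0,0,0.6],[0,0,0.6],[0,0,0.4],[0,0,0.2],[0,0,0]],"turn":[0,0,0,0,0,0,0,0,0,0,0],"hand":[40,40,40,40,40,40,40,40,40,40,40]}'
python3 - <<'E'
from plant import manip
from h import *
for n in('wrist','side'):
    p=manip.camera_params(n);im,d=manip.grab_frame(n);cv2.imwrite(f'pics/{n}2.png',im[...,::-1]);np.save(f'pics/{n}2.npy',d)
a=cv2.imread('pics/wrist2.png')[60:300,110:400];b=cv2.imread('pics/side2.png')[160:280,190:340]
o=np.zeros((384,800,3),np.uint8);o[:331,:400]=cv2.resize(a,(400,331));o[:320,400:]=cv2.resize(b,(400,320),interpolation=2)
cv2.imwrite('pics/crop2.png',o);print(manip.get_obs())
E
```

```text
clock: 3.25
eef_pos: [0.5118, -0.2011, 0.0727]
tcp_rot: [-3.14, 0.001, 0.335]
wrist_force: [0.3, 0.2, 0.0]
opening: 0.0399
grasp_force: 0.0
{'clock': 3.35, 'joints': array([-5.76880115e-01,  6.66419116e-01,  1.74622057e+00, -1.92827229e-05,
        7.28460512e-01,  6.58578361e-01]), 'joint_velocities': array([ 4.80519556e-03, -1.11992361e-02, -6.05714862e-03, -5.67112506e-04,
       -6.62047733e-05,  1.24088936e-03]), 'joint_torque': array([-1.05984716e-01, -4.15999067e+01, -9.61280733e+00,  5.01633156e-02,
       -3.87342108e-03, -8.72604578e-04]), 'eef_pos': array([ 0.51267606, -0.20118065,  0.07377083]), 'tcp_rot': array([ 3.14119533e+00, -2.91221933e-04,  3.35352294e-01]), 'wrist_force': array([-0.60761965, -0.60280689, -0.17092807]), 'ft_torque': array([-0.00694384,  0.08497074, -0.02857589]), 'grasp_force': 0.0, 'opening': 0.04009290249012904}
```

View pics/crop2.png

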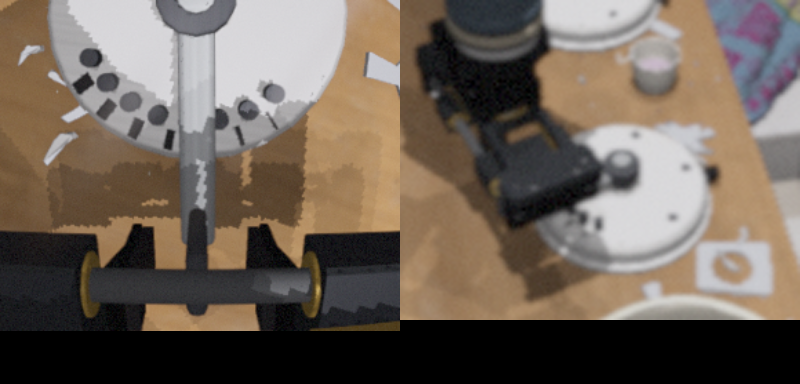

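The fingers stand astride the tab, which is centred at crop x≈197 between finger edges 130 and 265, and nothing is touching. Next I'll narrow the gap to a loose 16 mm straddle.

```bash
python3 -m handwheel '{"linear":[[0,0,0],[0,0,0],[0,0,0],[0,0,0],[0,0,0]],"turn":[0,0,0,0,0],"hand":[30,22,16,16,16]}' 15
python3 - <<'E'
from plant import manip
from h import *
o=manip.get_obs();print(o['eef_pos'],o['wrist_force'],o['opening'],o['grasp_force'])
E
```

```text
clock: 3.85
eef_pos: [0.5127, -0.2008, 0.0737]
tcp_rot: [3.141, -0.0, 0.336]
wrist_force: [1.0, -0.5, 0.7]
opening: 0.017
grasp_force: 0.0
[ 0.51265699 -0.20079676  0.07371237] [ 1.03732869 -0.48315617  0.65141707] 0.016966360257083493 0.0
```

No contact and the lever is free between the fingers. First notch clockwise (tool -y, turn positive), followed by a rest.

```bash
python3 -m handwheel '{"linear":[[0,-0.11,0],[0,-0.11,0],[0,-0.11,0],[0,-0.11,0],[0,-0.11,0],[0,-0.11,0],[0,-0.11,0],[0,-0.11,0],[0,-0.11,0],[0,-0.11,0],[0,0,0],[0,0,0],[0,0,0],[0,0,0],[0,0,0]],"turn":[0.25,0.25,0.25,0.25,0.25,0.25,0.25,0.25,0.25,0.25,0,0,0,0,0],"hand":[16,16,16,16,16,16,16,16,16,16,16,16,16,16,16]}'
python3 - <<'E'
from plant import manip
from h import *
p=manip.camera_params('wrist');im,d=manip.grab_frame('wrist');o=manip.get_obs()
cv2.imwrite('pics/w3.png',cv2.resize(im[60:300,110:400,::-1],None,fx=2,fy=2));print(o['eef_pos'],o['wrist_force'],o['grasp_force'],o['opening'],p['position'])
v=np.array([.6107,-.1647])-o['eef_pos'][:2];print(np.hypot(*v),np.degrees(np.arctan2(v[1],v[0])),np.degrees(o['tcp_rot'][2]))
E
```

```text
clock: 5.35
eef_pos: [0.5065, -0.174, 0.0735]
tcp_rot: [-3.141, 0.0, 0.074]
wrist_force: [-1.1, -1.5, -0.8]
opening: 0.0158
grasp_force: 0.6
[ 0.5065225  -0.17399451  0.07351432] [-1.05225293 -0.66248455 -0.30858318] 0.5653031233316597 0.016044565791999123 [ 0.58128758 -0.16814173  0.22446779]
0.10459129936527382 5.098314552816233 4.234601847914407
```

View pics/w3.png

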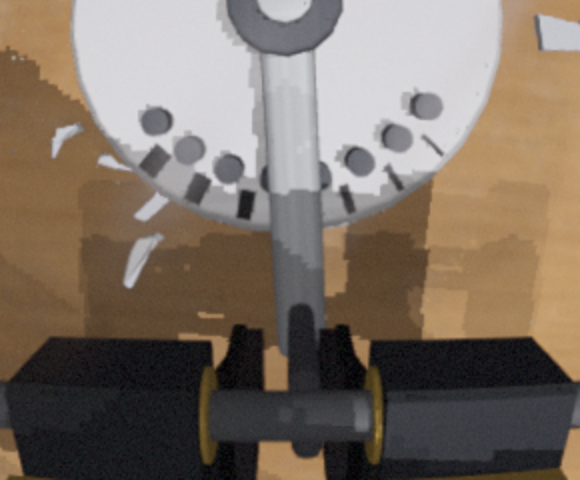

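The lever has clicked into notch 4, with three ticks now to its right and the pins symmetric about it. The gripper centre is about 2 mm ahead of the tab, so the next stroke is slightly shorter.

```bash
python3 -m handwheel '{"linear":[[0,0,0],[0,-0.1,0],[0,-0.1,0],[0,-0.1,0],[0,-0.1,0],[0,-0.1,0],[0,-0.11,0],[0,-0.11,0],[0,-0.11,0],[0,-0.11,0],[0,-0.1,0],[0,0,0],[0,0,0],[0,0,0],[0,0,0],[0,0,0],[0,0,0]],"turn":[0,0.22,0.22,0.22,0.22,0.22,0.22,0.22,0.22,0.22,0.22,0,0,0,0,0,0],"hand":[16,16,16,16,16,16,16,16,16,16,16,16,16,16,16,16,16]}'
python3 - <<'E'
from plant import manip
from h import *
p=manip.camera_params('wrist');im,d=manip.grab_frame('wrist');o=manip.get_obs()
cv2.imwrite('pics/w4.png',cv2.resize(im[60:300,110:400,::-1],None,fx=2,fy=2));print(o['eef_pos'],o['wrist_force'],o['grasp_force'],o['opening'])
v=np.array([.6107,-.1647])-o['eef_pos'][:2];print(np.hypot(*v),np.degrees(np.arctan2(v[1],v[0])),np.degrees(o['tcp_rot'][2]))
E
```

```text
clock: 7.1
eef_pos: [0.5074, -0.1482, 0.0735]
tcp_rot: [-3.142, 0.0, -0.157]
wrist_force: [-0.8, -0.5, 0.3]
opening: 0.0163
grasp_force: 0.0
[ 0.50744992 -0.14815996  0.07353923] [ 0.5311847  -0.27401084  0.40398162] 0.0 0.016094862429843395
0.10456649304863937 -9.101112207442917 -8.968411778405942
```

View pics/w4.png

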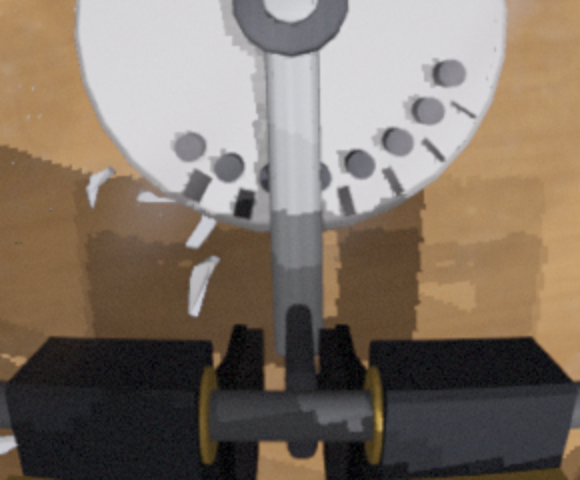

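The lever is in notch 5, with four ticks to its right and two to its left, and the pins symmetric. Next comes the third and last notch.

```bash
python3 -m handwheel '{"linear":[[0,0,0],[0,-0.1,0],[0,-0.1,0],[0,-0.1,0],[0,-0.1,0],[0,-0.11,0],[0,-0.11,0],[0,-0.11,0],[0,-0.11,0],[0,-0.11,0],[0,-0.1,0],[0,0,0],[0,0,0],[0,0,0],[0,0,0],[0,0,0],[0,0,0]],"turn":[0,0.24,0.24,0.24,0.24,0.24,0.24,0.24,0.24,0.24,0.24,0,0,0,0,0,0],"hand":[16,16,16,16,16,16,16,16,16,16,16,16,16,16,16,16,16]}'
python3 - <<'E'
from plant import manip
from h import *
p=manip.camera_params('wrist');im,d=manip.grab_frame('wrist');o=manip.get_obs()
cv2.imwrite('pics/w5.png',cv2.resize(im[60:300,110:400,::-1],None,fx=2,fy=2));print(o['eef_pos'],o['wrist_force'],o['grasp_force'],o['opening'])
v=np.array([.6107,-.1647])-o['eef_pos'][:2];print(np.hypot(*v),np.degrees(np.arctan2(v[1],v[0])),np.degrees(o['tcp_rot'][2]))
E
```

```text
clock: 8.85
eef_pos: [0.5145, -0.1229, 0.0736]
tcp_rot: [-3.142, 0.0, -0.408]
wrist_force: [0.2, -0.3, 0.2]
opening: 0.0161
grasp_force: 0.0
[ 0.51445359 -0.12290783  0.07353909] [-0.41200952 -0.34226717  0.46588057] 0.0 0.015651517706118345
0.10492833973643545 -23.471475856152423 -23.36647010281574
```

View pics/w5.png

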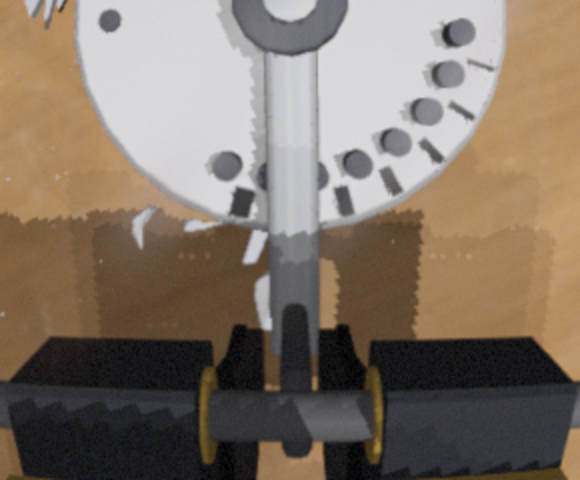

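The lever rests in notch 6, with five ticks to its right and one to its left, and the tab is centred and free. Next I'll open the fingers and lift straight up.

```bash
python3 -m handwheel '{"linear":[[0,0,0],[0,0,0],[0,0,0],[0,0,-0.2],[0,0,-0.5],[0,0,-0.6],[0,0,-0.6],[0,0,-0.6],[0,0,-0.6],[0,0,-0.6],[0,0,-0.6],[0,0,-0.5],[0,0,-0.2],[0,0,0],[0,0,0],[0,0,0]],"turn":[0,0,0,0,0,0,0,0,0,0,0,0,0,0,0,0],"hand":[30,40,40,40,40,40,40,40,40,40,40,40,40,40,40,40]}'
python3 - <<'E'
from plant import manip
from h import *
im,d=manip.grab_frame('wrist');cv2.imwrite('pics/w6.png',im[...,::-1]);o=manip.get_obs();print(o['clock'],o['wrist_force'],o['opening'])
E
```

```text
clock: 10.5
eef_pos: [0.514, -0.1226, 0.198]
tcp_rot: [-3.142, 0.001, -0.408]
wrist_force: [-0.3, -0.6, 0.8]
opening: 0.0395
grasp_force: 0.0
10.55 [-0.31446422 -1.18756235  0.83895579] 0.03981926832779455
```

View pics/w6.png

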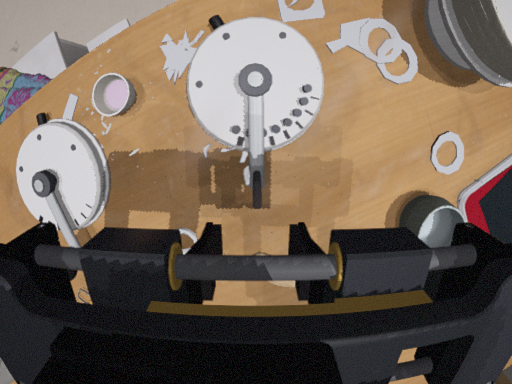

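The gripper is clear above and the lever (column 256) stays in notch 6. The fan lever is untouched.

```bash
python3 -c "from plant import manip; print(manip.finish_job())"
```

```text
the job is handed in; nothing more can be done
None
```

The speed lever went three notches clockwise, from the third to the sixth, one at a time with about half a second or more in each; I then released it, left the fan lever alone, and handed the job in at 10.6 s (no verdict was returned).

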